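# Press the insert into an angle plate on the bench lever press

## Task

Slide the aluminium angle plate along the press table, without lifting it off, until it sits flush against both the rear stop and the side fence, which brings its brass insert under the ram. Only then swing the red-handled lever right down to its stop to press the insert in, hold it there for about a second, and let it come fully back up. Leave the plate flush in its corner and do not disturb the bin, the can or the carton.

Things in the scene. Friction and masses are not known exactly. Their poses are not given: they have to be found in the camera images.
- press: green bench lever press, fixed to the bench. Origin on the bench top under the ram axis; x points away from the operator to the column, y to the operator's left, z up. Dark steel feed table: top 45 mm up, x -220 to 110, y -90 to 150 mm. Head: x -30 to 105, y -35 to 35, z 137 to 257 mm; the steel ram, 22 mm thick, hangs under it at x = y = 0, lower end 97 mm up while the lever is up
- stop (a point): rear stop, yellow bar across the table: middle of the face the plate meets, at x = 30, y = 25, z = 45 mm in the press frame (at table level). It spans y -40 to 90 mm and stands 20 mm above the table. Axes as the press
- fence (a point): side fence, yellow bar along the right of the table: a point on the face the plate meets, at x = -50, y = -35, z = 45 mm in the press frame (at table level). It spans x -200 to 30 mm, stands 12 mm above the table, 12 mm thick. Axes as the press
- nest (a point): where the plate's origin belongs: on the table top at x = -45, y = 0, z = 45 mm in the press frame, axes as the press; a plate flush with rear stop and fence has its origin here and its x along this x
- plate: loose aluminium angle plate, 0.34 to 0.55 kg: slab 150 (x) by 70 (y) by 12 mm, upright flange across its near end (x -75 to -63 mm, full width, top 50 mm over the underside). Origin at the centre of the slab's underside; x points from flange to insert end, z up. The brass insert, 24 mm across, is centred at x = 45 mm. It starts askew on the table, short of the stop
- insert (a joint): how far the brass insert has been pressed down into the plate, m: 0 = 10 mm proud, 0.008 = bottomed; stiff (about 5 N), stays where it is pushed. A full lever stroke presses it 7 to 8 mm
- lever (a joint): angle of the press lever, rad: 0 = fully up (its rest, handle 0.7 rad above level on the operator's side of the pivot), grows as the handle goes down, 1.1 = on its stop (handle 0.4 rad below level). A spring raises it when let go. Pressing the handle down takes about 5 N at the top, 15 N at the stop
- pivot (a point): centre of the lever's pivot, on the right of the press at x = 0, y = -115, z = 200 mm in the press frame. The lever swings about the press y axis; its red flat handle spans 100 to 195 mm from here, 36 mm wide along press y and 20 mm thick
- grip (a point): centre of the lever's red handle, 145 mm from the pivot; moves with the lever
- red_bin: bystander: red open plastic bin 150 by 105 by 70 mm, origin under its centre
- oil_can: bystander: can with blue label, 64 mm across, 150 mm high, origin under its centre
- carton: bystander: brown carton 130 by 90 by 60 mm, origin under its centre
Not all that is in view belongs to the job. Leave any black or orange look-alike of the plate alone.

How it is judged:
On the way, in this order (a step that is already met when the one before it is completed fails the run):
1. the plate lies flush against the rear stop and the side fence (within 3 mm and 0.04 rad) with the lever still up (x of plate in the frame of nest between -0.003 and 0.003 m and y of plate in the frame of nest between -0.003 and 0.003 m and angle between the x axis of plate and the x axis of nest, either way round below 0.04 rad and value of joint lever below 0.15 rad), for 0.2 s.
2. the lever is held down on its stop (joint over 1.04) for 0.4 s, with the insert pressed in at least 6 mm and the plate still flush (x of plate in the frame of nest between -0.003 and 0.003 m and y of plate in the frame of nest between -0.003 and 0.003 m and angle between the x axis of plate and the x axis of nest, either way round below 0.04 rad and value of joint lever above 1.04 rad and value of joint insert above 0.006 m), for 0.4 s.
At the end, for the whole second after the job is handed in: the plate lies flat and at rest in the corner of rear stop and side fence (its origin within 3 mm of the nest each way, turned less than 0.04 rad), the insert is pressed in at least 6 mm, and the lever is back up (below 0.06 rad) (x of plate in the frame of nest between -0.003 and 0.003 m and y of plate in the frame of nest between -0.003 and 0.003 m and angle between the x axis of plate and the x axis of nest, either way round below 0.04 rad and value of joint lever below 0.06 rad and value of joint insert above 0.006 m and angle between plate's own z axis and vertical below 0.05 rad and linear speed of plate below 0.02 m/s); the robot touches nothing.
It fails at once if the lever is swung (past 0.4 rad) while the plate is out of place (over 6 mm or 0.08 rad) (value of joint lever above 0.4 rad and not (x of plate in the frame of nest between -0.006 and 0.006 m and y of plate in the frame of nest between -0.006 and 0.006 m and angle between the x axis of plate and the x axis of nest, either way round below 0.08 rad)).
It fails at once if the plate is lifted off or leaves the press table (20 mm up or down) (z of plate in the frame of nest above 0.02 m or z of plate in the frame of nest below -0.02 m).
It fails at once if the bin, the can or the carton is moved by over 30 mm (distance of any of red_bin, oil_can, carton from where it was at the start of the episode above 0.03 m).
It also fails if it takes over 61 s, if anything falls off the work surface, if the arm or the gripper's body presses on something with over 40 N, if the wrist force passes 120 N, or if a joint passes its speed limit or range.

## Robot

A 6-joint arm with a two-finger parallel gripper is mounted at the origin on the work surface. World frame = base frame: x ahead of the robot, y to its left, z up, the work surface at z = 0. Lengths are in m, angles in rad, forces in N, time in s.
With the tool pointing down it reaches from about 0.25 to 0.775 m from the base axis. Payload 4 kg.
Tool frame: the origin (TCP) lies at the very end of the fingers, on their centre line; the grasp point (between the pads) lies 19 mm behind it; z points along the fingers, y is the line along which they close (so a half turn about z gives the same grasp; the last joint's range is limited). The gripper opens to 94 mm and grips with 3 to 60 N. Pads are 16 mm wide; open, the fingers measure 119 mm over their backs; the gripper's body (75 mm by 177 mm) begins 78 mm behind the grasp point.
Start: joints at [1.049, 0.087, 1.371, -0, 1.684, -0.103], TCP at [0.224, 0.502, 0.206] pointing down, gripper open.
Joint ranges: [-3.1, 3.1], [-0.76, 2.03], [0.27, 2.55], [-1.08, 4.22], [0.17, 2.65], [-2.57, 2.57]. Speed limits (rad/s): [2.79, 2.79, 3.14, 3.14, 3.14, 3.14].

## Interface

Orientations are given as [roll, pitch, yaw] about the fixed x, y, z axes, in that order (R = Rz(yaw) Ry(pitch) Rx(roll)).
In Python, from station import env gives the robot as it stands.
- The arm moves only by the shell command python3 -m inch 'ROWS' [FORCE]. ROWS is JSON, one flat list of numbers, 5 for each row, row after row: the shift along the world's x, y, z in m, then the turn about the world's z in rad, then the closure, from -1 (fully open) to 1 (shut). In form: [tx, ty, tz, yaw, gripper, tx, ty, tz, yaw, gripper, ...]. A call has 1 to 20 rows; each row shifts and turns the commanded pose from where the row before left it; what a row does not reach is not made up. A row lasts 1/10 s, in which the tool goes at most 50 mm and 8.59 degrees, less where a joint would pass 70% of its speed; a pose out of reach is approached as far as the arm can. A call with a gripper value outside its range is refused whole. The fingers move at their own pace and stop on an object; FORCE is the grip in N (left out, the last holds). Time passes only in rows, so rows that do not move let the fingers close. It gives the time, the measured TCP pose, the force, the opening and the grip force at its end, in the units of the state.
- env.sense(): the state, without advancing time (a new reading comes with each control period).
- env.read_camera(name): name is "scene" or "top" or "wrist"; returns a dict with "image" (420x560x3 uint8, blue, green, red), "fx", "fy", "cx", "cy" (pixels), "k1" (the pictures are not rectified: a ray, as slopes to the right and down, at radius r is drawn at 1 + k1 r^2 times it, then the intrinsics apply), "rvec" (rotation vector, rad) and "tvec" (3), from world to camera coordinates, as OpenCV has them. Camera axes: x right, y down, z forward; pixel columns grow to the right and rows downward; lengths in m; the calibration is good to about 2 mm. A picture is of the moment at which its call begins. There is no depth.
- env.close_job(): hands the job in; it is judged then, once.
Trained networks look in the newest picture that a camera, given by its name, has taken for a name from the list of things; names that differ only in an ending like _2 or _b are one class to them, and where a whole thing is asked for, a point or a joint stands for the part that bears it (a point fixed in the world has none). Each returns a list of dicts, best first, with "confidence" (0 to 1); they miss things now and then, are a little off and sometimes report something else, mostly with a low value. They report only what shows in the picture. A call takes as long as a camera call. They do not tell look-alikes from the thing itself.
- env.search_frame(camera, label): "position" ([column, row] in pixels, amid what is visible of it).
- env.silhouettes(camera, label): "pixels" (420x560 bool, what is visible of it) and "position" ([column, row] in pixels, amid what is visible of it).
- env.mark_of(camera, label): "position" ([column, row] in pixels: a listed point, or the origin of a listed thing).
The state is a dict: "time_s": time; "joints": joint angles; "joint_velocities": joint speeds; "tau": joint torques, N m; "position": TCP position; "tool_rot": TCP orientation; "wrist_force": force on the tool from outside, world axes, zero at the start; "ft_torque": the same for the moment, N m; "grip_width": finger opening in m; "gripper_force": force on a finger pad.
Only numpy, scipy, OpenCV 4.12 (cv2) and the standard library are available. Lean on these libraries where they do the work, as an engineer would, in place of code of your own. Each camera call takes 0.05 s, during which the arm holds its last target. There are 200 camera calls.

## Working session

There is one attempt and no reset: what is moved stays moved. The work goes in short steps, Python scripts to look and compute and a shell command to move; the robot and the scene stay as the last step left them, time stands still between calls to the robot, and variables do not carry over. Pictures are saved under pics/ and viewed, at most 10 in all, crops included, and the job is handed in when it is done.

```bash
mkdir -p pics
cat > h.py <<'E'
import numpy as np, cv2
from station import env
def ray(c,px):
    K=np.array([[c['fx'],0,c['cx']],[0,c['fy'],c['cy']],[0,0,1.]])
    d=np.array([c['k1'],0,0,0,0.])
    u=cv2.undistortPointsIter(np.array([[px]],float),K,d,None,None,(3,50,1e-9))[0,0]
    R,_=cv2.Rodrigues(np.array(c['rvec'],float)); t=np.array(c['tvec'],float).ravel()
    return -R.T@t, R.T@np.array([u[0],u[1],1.])
def onz(c,px,z):
    o,d=ray(c,px); return o+d*(z-o[2])/d[2]
def proj(c,P):
    K=np.array([[c['fx'],0,c['cx']],[0,c['fy'],c['cy']],[0,0,1.]])
    return cv2.projectPoints(np.array(P,float).reshape(-1,3),np.array(c['rvec'],float),np.array(c['tvec'],float),K,np.array([c['k1'],0,0,0,0.]))[0][:,0]
E
python3 - <<'E'
from h import *
s=env.sense();print(s['time_s'],s['position'],s['tool_rot'],s['wrist_force'])
for n in('scene','top'):
    c=env.read_camera(n);cv2.imwrite(f'pics/{n}0.png',c['image'])
    print(n,(ray(c,(280,210))))
    for l,z in(('press',0),('stop',.045),('fence',.045),('nest',.045),('plate',.045),('pivot',.2),('grip',.293),('red_bin',0),('oil_can',0),('carton',0)):
        for r in env.mark_of(n,l)[:2]: print(l,np.round(r['position'],1),round(r['confidence'],2),np.round(onz(c,r['position'],z),4))
print(env.sense()['time_s'])
E
```

```text
0.0 [0.22339407 0.50199269 0.20431609] [-3.13940023e+00 -2.50148118e-04  2.72279490e+00] [-0.94668992 -0.61943663  0.44628876]
scene (array([ 0.7269668 , -0.65670508,  1.32050246]), array([-0.16747134,  0.52248888, -0.83612063]))
press [327.1 270.7] 0.77 [ 0.6704 -0.0028  0.    ]
stop [335.6 261.5] 0.64 [0.6893 0.0126 0.045 ]
fence [310.9 275.6] 0.81 [ 0.6302 -0.0552  0.045 ]
nest [313.9 267.7] 0.69 [ 0.6318 -0.0273  0.045 ]
nest [299.9 159.3] 0.39 [0.4738 0.3639 0.045 ]
plate [192.2 295.6] 0.89 [ 0.3174 -0.2213  0.045 ]
plate [295.3 258.3] 0.78 [ 0.5692 -0.0135  0.045 ]
pivot [331.3 277.4] 0.74 [ 0.6944 -0.1174  0.2   ]
grip [290.1 260.9] 0.72 [ 0.5897 -0.1493  0.293 ]
red_bin [274.6 402. ] 0.75 [ 0.6347 -0.4239  0.    ]
oil_can [300.5 163. ] 0.87 [0.4717 0.384  0.    ]
carton [209.9 364.5] 0.86 [ 0.4315 -0.3824  0.    ]
carton [296.7 257.5] 0.46 [0.567  0.0132 0.    ]
top (array([0.29813742, 0.01755277, 1.71479855]), array([ 0.15658642,  0.02828894, -0.9873686 ]))
press [303.5 181. ] 0.91 [ 0.6638 -0.0116  0.    ]
stop [292.9 167.3] 0.66 [0.6995 0.0217 0.045 ]
stop [302.6 207.9] 0.41 [ 0.5679 -0.0058  0.045 ]
nest [307.6 188.9] 0.71 [ 0.6284 -0.0232  0.045 ]
plate [217.2 166.1] 0.96 [0.7094 0.263  0.045 ]
plate [249.1 293.2] 0.93 [0.3065 0.1652 0.045 ]
pivot [341.2 153.4] 0.62 [ 0.6998 -0.1192  0.2   ]
grip [354.8 182.8] 0.97 [ 0.5929 -0.1444  0.293 ]
red_bin [430.5 186.5] 0.64 [ 0.6352 -0.4201  0.    ]
oil_can [184.1 244.3] 0.62 [0.4662 0.3759 0.    ]
carton [423.6 246.9] 0.67 [ 0.4408 -0.3865  0.    ]
1.1
```

Run:
```python
import cv2
for n,(x0,y0,x1,y1) in {'scene':(180,180,400,345),'top':(180,120,400,285)}.items():
    im=cv2.imread(f'pics/{n}0.png')[y0:y1,x0:x1]
    cv2.imwrite(f'pics/{n}0c.png',cv2.resize(im,(792,594),interpolation=cv2.INTER_CUBIC))
```

```text
(no output)
```

View pics/scene0c.png

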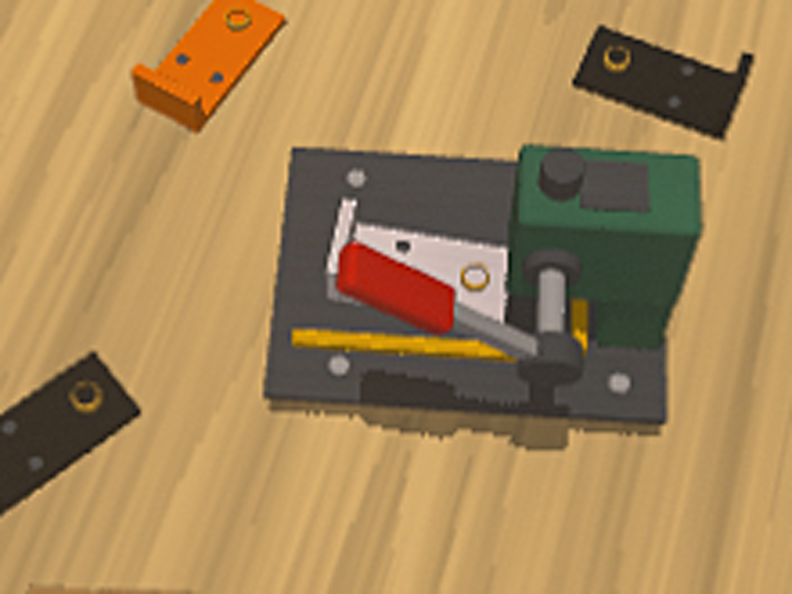

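View pics/top0c.png

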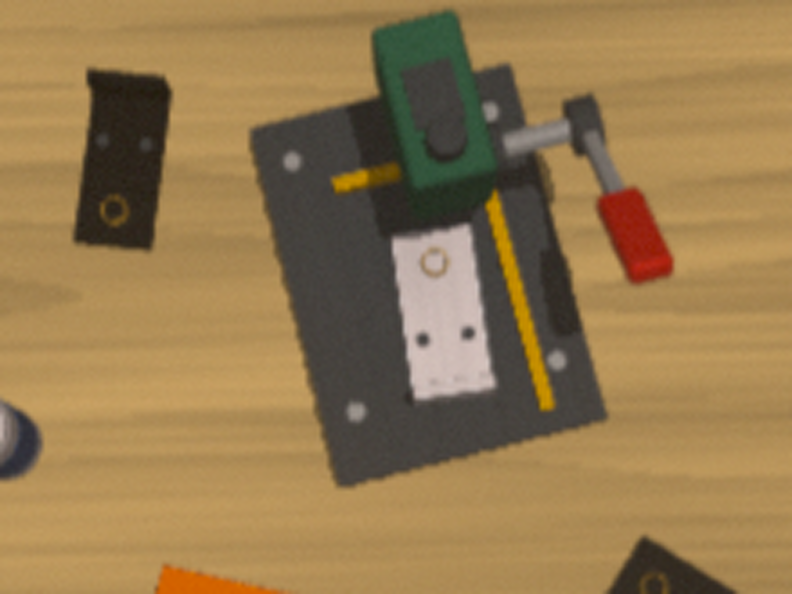

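The scene crop shows the light plate askew on the dark table, short of the stop. The red handle is on the right and the look-alikes lie off the table. In the top crop the table corners are near (250,128), (510,65), (607,418) and (340,487). The plate's far corners are near (392,237) and (470,225), and its flange top is near (414,400) to (497,388).

```bash
cat >> h.py <<'E'
from scipy.optimize import least_squares
def T(p,P):
    P=np.array(P,float); c,s=np.cos(p[2]),np.sin(p[2])
    return np.c_[p[0]+c*P[:,0]-s*P[:,1],p[1]+s*P[:,0]+c*P[:,1],P[:,2]]
def inv(p,q): # pose q in frame p
    c,s=np.cos(p[2]),np.sin(p[2]); d=np.array(q[:2])-p[:2]
    return np.array([c*d[0]+s*d[1],-s*d[0]+c*d[1],q[2]-p[2]])
def fit(obs,x0):
    f=lambda p:np.concatenate([(proj(c,T(p,P))-px).ravel() for c,P,px in obs])
    r=least_squares(f,x0,loss='soft_l1'); return r.x,r.fun
E
python3 - <<'E'
from h import *
c={n:env.read_camera(n) for n in('scene','top')}
o={'scene':np.array([180,180]),'top':np.array([180,120])}
def px(n,l): return np.array(l)/3.6+o[n]-.36
tab=[[.11,.15,.045],[.11,-.09,.045],[-.22,-.09,.045],[-.22,.15,.045]]
A=(c['top'],tab,px('top',[(250,128),(510,65),(607,418),(340,487)]))
B=(c['scene'],[tab[3],tab[2],tab[1]],px('scene',[(292,149),(265,398),(666,423)]))
F=(c['top'],[[-.2,-.035,.057],[-.2,-.047,.057]],px('top',[(540,410),(554,407)]))
for ob in([A],[B],[A,B,F]):
    p,f=fit(ob,[.67,0,.25]);print(np.round(p,4),np.round(f,1))
pts=[[.075,.035,.057],[.075,-.035,.057],[-.075,-.035,.095-.045+.045],[-.075,.035,.095]]
pa=(c['top'],pts+[[.045,0,.067]],px('top',[(392,237),(470,225),(497,388),(414,400),(434,261)]))
sc=(c['scene'],[[.045,0,.067],[.075,.035,.057],[-.075,.035,.095],[-.063,.035,.095]],px('scene',[(475,274),(508,247),(344,199),(356,201)]))
for ob in([pa],[sc],[pa,sc]):
    q,f=fit(ob,[.57,0,.15]);print('plate',np.round(q,4),np.round(f,1),'in press',np.round(inv(p,q),4))
np.save('p.npy',p);np.save('q.npy',q)
fl=T(q,[[-.069,0,.062]])[0];print('flange',fl, 'nest',T(p,[[-.045,0,.045]]))
s=env.sense();print(s['position'],s['tool_rot'])
E
```

```text
[ 0.6695 -0.0093  0.2278] [-0.3 -0.   0.2 -0.8  0.3  0.4 -0.2  0.3]
[ 0.6733 -0.0129  0.2336] [-0.2 -0.2 -0.5 -0.1  0.8  0.1]
[ 0.6708 -0.0099  0.2284] [-0.1 -0.4  0.3 -1.2  0.5 -0.1  0.  -0.1 -0.4 -1.5 -1.1 -1.6  0.1 -0.8
  0.6 -0.1  0.5 -0.2]
plate [ 0.5689 -0.0056  0.1171] [-0.4 -0.3 -0.  -0.  -0.1  0.1  0.1 -0.   0.3  0.2] in press [-0.0983  0.0272 -0.1113]
plate [ 0.5713 -0.0067  0.127 ] [-0.  -0.2  2.   0.3 -0.8 -0.1 -0.2 -0. ] in press [-0.0963  0.0256 -0.1014]
plate [ 0.5697 -0.0061  0.1187] [-0.3 -0.5  0.1 -0.3  0.1 -0.2  0.3 -0.3  0.5 -0.  -0.5 -0.4  1.6  0.2
 -1.1 -0.6 -0.5 -0.5] in press [-0.0977  0.0266 -0.1097]
flange [ 0.50117186 -0.01423328  0.062     ] nest [[ 0.6270033  -0.02005264  0.045     ]]
[0.22365462 0.5024751  0.20549629] [ 3.14155198e+00 -3.20602699e-05  2.72277739e+00]
```

```bash
python3 -m inch '[0.0173,-0.0323,0,0.0336,-1,0.0173,-0.0323,0,0.0336,-1,0.0173,-0.0323,0,0.0336,-1,0.0173,-0.0323,0,0.0336,-1,0.0173,-0.0323,0,0.0336,-1,0.0173,-0.0323,0,0.0336,-1,0.0173,-0.0323,0,0.0336,-1,0.0173,-0.0323,0,0.0336,-1,0.0173,-0.0323,0,0.0336,-1,0.0173,-0.0323,0,0.0336,-1,0.0173,-0.0323,0,0.0336,-1,0.0173,-0.0323,0,0.0336,-1,0.0173,-0.0323,0,0.0336,-1,0.0173,-0.0323,0,0.0336,-1,0.0173,-0.0323,0,0.0336,-1,0.0173,-0.0323,0,0.0336,-1,0,0,0,0,-1,0,0,0,0,-1]' 15
python3 - <<'E'
from h import *
c=env.read_camera('wrist');cv2.imwrite('pics/w1.png',c['image'])
s=env.sense();print(s['time_s'],s['position'],s['tool_rot'],s['wrist_force'],s['joints'])
q=np.load('q.npy')
print(proj(c,T(q,[[-.075,.035,.095],[-.075,-.035,.095],[.075,-.035,.057],[.045,0,.067]])))
E
```

```text
time_s: 3.0
position: [0.5004, -0.0146, 0.2052]
tool_rot: [3.141, -0.001, -3.025]
wrist_force: [-0.3, 0.8, 0.4]
grip_width: 0.0942
gripper_force: 0.0
3.05 [ 0.50018268 -0.01389573  0.20540285] [ 3.14070691e+00 -4.73888831e-04 -3.02320542e+00] [ 0.03843339 -0.06706002  0.74283664] [-1.41649562e-01 -2.32522606e-02  1.48447544e+00  7.38607637e-04
  1.68105514e+00 -1.83075189e+00]
[[313.40634344 200.65207152]
 [242.20090617 200.91255563]
 [249.6844013  314.59567127]
 [278.1839211  296.64153278]]
```

View pics/w1.png

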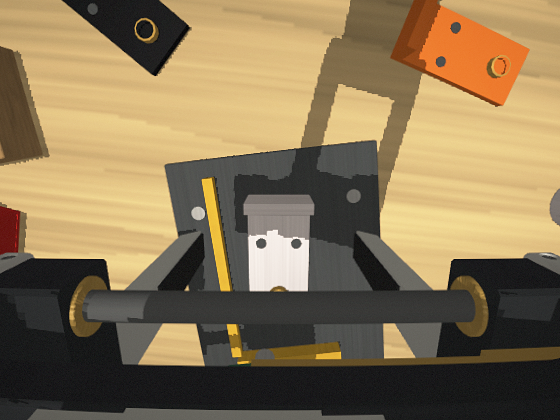

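The wrist picture shows the flange top from about (244,204) to (314,213), centred between the fingers. That is within 3 mm of the prediction and in line with it. I'll go down and grip the flange ends.

```bash
python3 -m inch '[0.0008,0,-0.028,0,-1,0.0008,0,-0.028,0,-1,0.0008,0,-0.028,0,-1,0.0008,0,-0.028,0,-1,0,0,-0.018,0,-1,0,0,-0.010,0,-1,0,0,0,0,0.2,0,0,0,0,0.4,0,0,0,0,1,0,0,0,0,1,0,0,0,0,1,0,0,0,0,1,0,0,0,0,1,0,0,0,0,1]' 15
```

```text
time_s: 4.45
position: [0.5047, -0.0142, 0.0671]
tool_rot: [-3.141, 0.003, -3.023]
wrist_force: [-0.3, 2.0, 5.7]
grip_width: 0.0698
gripper_force: 15.0
```

```bash
python3 -m inch '[0.0045,-0.0016,0,0.011,1,0.0045,-0.0016,0,0.011,1,0.0045,-0.0016,0,0.011,1,0.0045,-0.0016,0,0.011,1,0.0045,-0.0016,0,0.011,1,0.0045,-0.0016,0,0.011,1,0.0045,-0.0016,0,0.011,1,0.0045,-0.0016,0,0.011,1,0.0045,-0.0016,0,0.011,1,0.0045,-0.0016,0,0.011,1,0,0,0,0,1]' 20
python3 - <<'E'
from h import *
for n,(x0,y0,x1,y1) in {'top':(250,130,350,205)}.items():
    c=env.read_camera(n);cv2.imwrite(f'pics/{n}2.png',cv2.resize(c['image'][y0:y1,x0:x1],(800,600),interpolation=cv2.INTER_CUBIC))
c=env.read_camera('wrist');cv2.imwrite('pics/w2.png',c['image'])
s=env.sense();print(s['time_s'],s['position'],s['tool_rot'],s['wrist_force'],s['grip_width'])
p=np.load('p.npy')
print(inv(p,[*s['position'][:2],s['tool_rot'][2]+np.pi]))
E
```

```text
time_s: 5.55
position: [0.5479, -0.0304, 0.0671]
tool_rot: [3.141, -0.002, -2.912]
wrist_force: [-4.3, 0.4, 8.5]
grip_width: 0.0697
gripper_force: 20.0
5.65 [ 0.54791065 -0.03044889  0.06706767] [ 3.14122102e+00 -1.56505032e-03 -2.91229783e+00] [-4.46958049 -0.38339968  7.86493085] 0.06996865277007326
[-0.12439219  0.00778528  0.00085161]
```

View pics/w2.png

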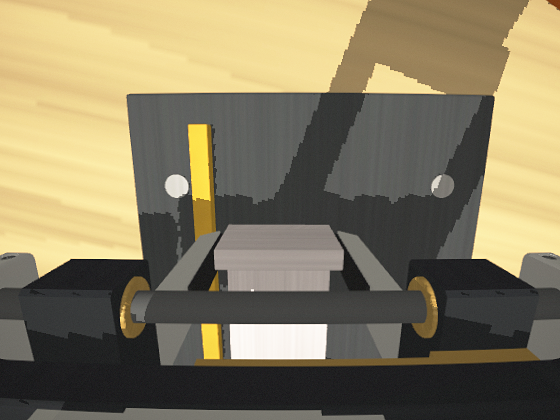

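```bash
python3 -m inch '[0.0019,0.0005,0,0,1,0.0019,0.0005,0,0,1,0.0019,0.0005,0,0,1,0.0015,0.0003,0,0,1,0,0,0,0,1]'; python3 -m inch '[0.001,0.0002,0,0,1,0.001,0.0002,0,0,1,0,0,0,0,1]';python3 -m inch '[0.001,0.0002,0,0,1,0,0,0,0,1]'
```

```text
time_s: 6.15
position: [0.5543, -0.0293, 0.067]
tool_rot: [-3.141, -0.004, -2.913]
wrist_force: [-6.5, -0.7, 9.3]
grip_width: 0.0703
gripper_force: 20.0
time_s: 6.45
position: [0.5562, -0.0289, 0.067]
tool_rot: [-3.141, -0.004, -2.913]
wrist_force: [-7.2, -1.5, 9.0]
grip_width: 0.0703
gripper_force: 20.0
time_s: 6.65
position: [0.5572, -0.0287, 0.067]
tool_rot: [-3.141, -0.004, -2.913]
wrist_force: [-7.2, -0.9, 9.7]
grip_width: 0.0701
gripper_force: 20.0
```

```bash
for i in 1; do python3 -m inch '[0.001,0.0002,0,0,1,0,0,0,0,1]' | grep -E 'pos|wrist'; python3 -m inch '[0.001,0.0002,0,0,1,0,0,0,0,1]'| grep -E 'pos|wrist'; python3 -m inch '[0.001,0.0002,0,0,1,0,0,0,0,1]'| grep -E 'pos|rot|wrist'; done
```

```text
position: [0.5582, -0.0285, 0.067]
wrist_force: [-6.9, -1.6, 9.1]
position: [0.5592, -0.0283, 0.067]
wrist_force: [-6.8, -1.6, 9.5]
position: [0.5602, -0.0281, 0.067]
tool_rot: [-3.141, -0.004, -2.913]
wrist_force: [-6.9, -1.2, 9.9]
```

```bash
for i in 1; do python3 -m inch '[0.001,0.0002,0,0,1,0,0,0,0,1]' | grep -E 'pos|wrist'; python3 -m inch '[0.001,0.0002,0,0,1,0,0,0,0,1]'| grep -E 'pos|wrist'; python3 -m inch '[0.001,0.0002,0,0,1,0,0,0,0,1]'| grep -E 'pos|rot|wrist'; done
```

```text
position: [0.5609, -0.028, 0.067]
wrist_force: [-8.1, -1.7, 10.3]
position: [0.561, -0.028, 0.067]
wrist_force: [-10.5, -1.8, 11.0]
position: [0.5611, -0.0279, 0.0669]
tool_rot: [-3.142, -0.009, -2.913]
wrist_force: [-11.8, -1.6, 12.8]
```

```bash
python3 -m inch '[-0.0005,-0.0021,0,0,1,0.0005,-0.0019,0,0,1,0,0,0,0,1]' | grep -E 'pos|wrist'; python3 -m inch '[0.0003,-0.001,0,0,1,0.0002,-0.001,0,0,1,0,0,0,0,1]'| grep -E 'pos|wrist'; python3 -m inch '[0.0002,-0.001,0,0,1,0,0,0,0,1]'| grep -E 'pos|rot|wrist';python3 -m inch '[0.0002,-0.001,0,0,1,0,0,0,0,1]'| grep -E 'pos|rot|wrist'
```

```text
position: [0.5613, -0.0285, 0.0671]
wrist_force: [-11.0, 4.7, 13.7]
position: [0.5614, -0.0287, 0.0672]
wrist_force: [-13.4, 9.8, 14.6]
position: [0.5614, -0.029, 0.0672]
tool_rot: [3.131, -0.007, -2.91]
wrist_force: [-13.5, 11.5, 15.8]
position: [0.5614, -0.0293, 0.0672]
tool_rot: [3.13, -0.007, -2.909]
wrist_force: [-13.4, 11.4, 16.0]
```

Run:
```python
from h import *
c=env.read_camera('wrist');w=c['image']
t=env.read_camera('top');a=cv2.resize(t['image'][140:230,265:345],(533,600),interpolation=cv2.INTER_CUBIC)
b=cv2.resize(w[80:380,100:400],(267,267))
im=np.zeros((600,800,3),np.uint8);im[:,:533]=a;im[:267,533:]=b
s=env.read_camera('scene')['image'][225:285,260:320];im[300:567,533:]=cv2.resize(s,(267,267),interpolation=cv2.INTER_CUBIC)
cv2.imwrite('pics/m3.png',im)
```

```text
(no output)
```

View pics/m3.png

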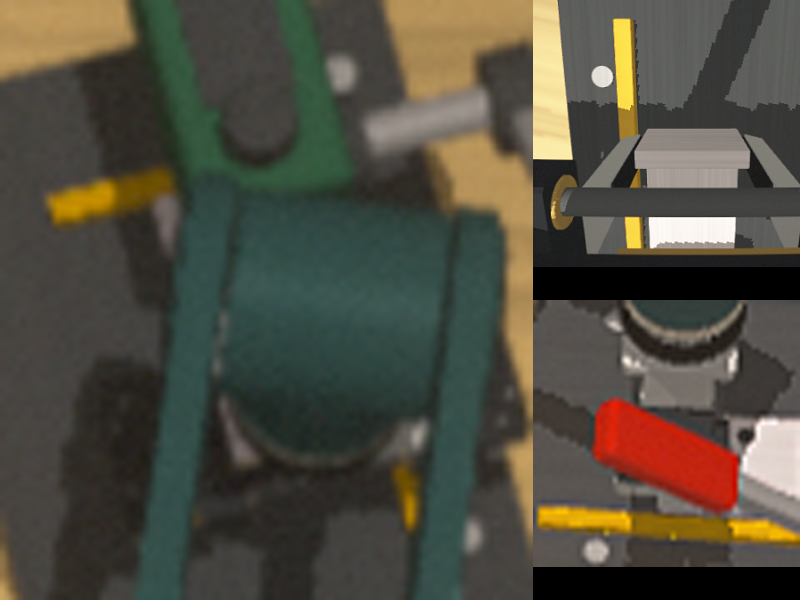

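The fence is still about 7 mm from the slab's right edge (wrist inset, around x 640–650), so the plate is held by friction at the stop. I'll ease off in x and z, then slide it right.

```bash
python3 -m inch '[-0.002,-0.0005,0.001,0,1,-0.002,-0.0005,0.001,0,1,0,0,0,0,1]' | grep -E 'pos|rot|wrist'; python3 -m inch '[-0.001,0,0.001,0,1,0,0,0,0,1]'| grep -E 'pos|rot|wrist'
```

```text
position: [0.5609, -0.0356, 0.0669]
tool_rot: [3.141, -0.002, -2.913]
wrist_force: [-1.1, 2.1, 0.5]
position: [0.56, -0.0361, 0.0673]
tool_rot: [3.141, -0.002, -2.913]
wrist_force: [-0.4, 0.4, -3.8]
```

```bash
python3 -m inch '[0.0002,-0.001,-0.0007,0,1,0,0,0,0,1]' | grep -E 'pos|wrist'; python3 -m inch '[0.0002,-0.001,0,0,1,0,0,0,0,1]'| grep -E 'pos|wrist'; python3 -m inch '[0.0002,-0.001,0,0,1,0,0,0,0,1]'| grep -E 'pos|rot|wrist';python3 -m inch '[0.0002,-0.001,0,0,1,0,0,0,0,1]'| grep -E 'pos|rot|wrist'
```

```text
position: [0.5602, -0.0363, 0.067]
wrist_force: [-1.5, 1.8, -3.5]
position: [0.5602, -0.0365, 0.0671]
wrist_force: [-2.9, 3.2, -4.6]
position: [0.5602, -0.0365, 0.0672]
tool_rot: [3.136, -0.002, -2.912]
wrist_force: [-3.2, 5.2, -2.5]
position: [0.5602, -0.0366, 0.0672]
tool_rot: [3.135, -0.002, -2.912]
wrist_force: [-2.9, 8.5, -1.8]
```

```bash
python3 -m inch '[0.001,0.0002,0,0,1,0,0,0,0,1]' | grep -E 'pos|wrist'; python3 -m inch '[0.001,0.0002,0,0,1,0,0,0,0,1]'| grep -E 'pos|wrist'; python3 -m inch '[0.001,0.0002,0,0,1,0,0,0,0,1]'| grep -E 'pos|rot|wrist';python3 -m inch '[0.001,0.0002,0,0,1,0,0,0,0,1]'| grep -E 'pos|rot|wrist'
```

```text
position: [0.5603, -0.0365, 0.0672]
wrist_force: [-5.3, 9.0, -1.2]
position: [0.5603, -0.0365, 0.0671]
wrist_force: [-9.4, 6.8, 1.4]
position: [0.5608, -0.0364, 0.0671]
tool_rot: [3.134, -0.008, -2.912]
wrist_force: [-10.8, 7.1, 1.6]
position: [0.5618, -0.0362, 0.0671]
tool_rot: [3.134, -0.008, -2.912]
wrist_force: [-10.2, 7.4, 1.6]
```

```bash
python3 -m inch '[0.001,0.0002,0,0,1,0,0,0,0,1]' | grep -E 'pos|wrist'; python3 -m inch '[0.001,0.0002,0,0,1,0,0,0,0,1]'| grep -E 'pos|wrist'; python3 -m inch '[0.001,0.0002,0,0,1,0,0,0,0,1]'| grep -E 'pos|rot|wrist'
python3 - <<'E'
from h import *
s=env.sense();p=np.load('p.npy');print(inv(p,[*s['position'][:2],s['tool_rot'][2]+np.pi]))
c=env.read_camera('wrist');w=c['image']
cv2.imwrite('pics/w4.png',cv2.resize(w[200:380,150:390],(800,600),interpolation=cv2.INTER_CUBIC))
E
```

```text
position: [0.5628, -0.0359, 0.0672]
wrist_force: [-10.3, 7.7, 1.3]
position: [0.563, -0.0359, 0.0672]
wrist_force: [-13.0, 8.0, 3.1]
position: [0.5631, -0.0359, 0.0671]
tool_rot: [3.134, -0.012, -2.912]
wrist_force: [-15.5, 6.5, 3.8]
[-0.11084707 -0.00092105  0.00118488]
```

View pics/w4.png

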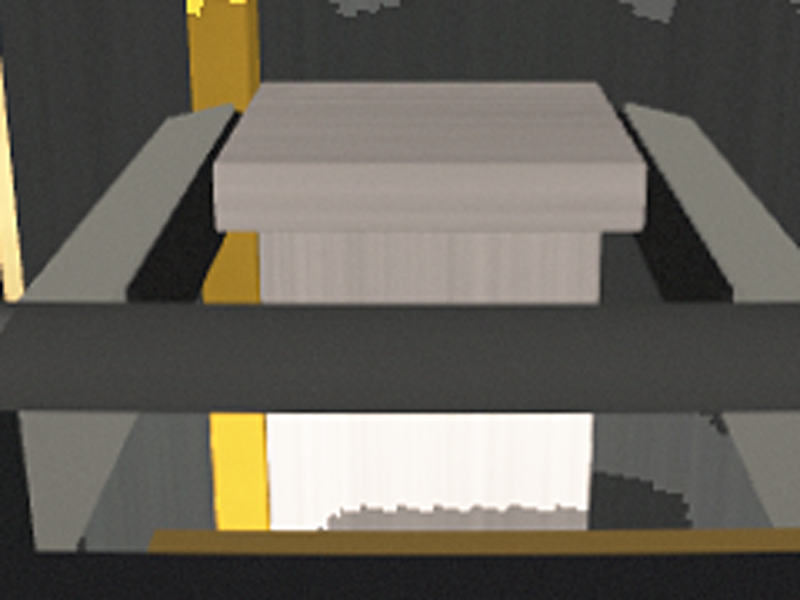

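The slab now lies against the fence along its visible length: the fence's inner edge and the slab edge coincide at x≈260 in the crop. The stop contact is at the same x as before. I'll ease the load and release.

```bash
python3 -m inch '[-0.0015,0.0005,0,0,1,-0.0015,0.0005,0,0,1,0,0,0,0,1]'; python3 -m inch '[0,0,0,0,0.4,0,0,0,0,0,0,0,0,0,-0.5,0,0,0,0,-1,0,0,0,0,-1,0,0,0,0,-1]'
```

```text
time_s: 12.05
position: [0.5631, -0.0358, 0.0671]
tool_rot: [3.137, -0.005, -2.912]
wrist_force: [-5.8, 4.7, -0.8]
grip_width: 0.0698
gripper_force: 20.0
time_s: 12.65
position: [0.567, -0.0382, 0.0691]
tool_rot: [-3.139, 0.003, -2.913]
wrist_force: [0.3, -0.1, -0.9]
grip_width: 0.0905
gripper_force: 0.0
```

```bash
python3 -m inch '[-0.004,0.002,0.005,0,-1,0,0,0.01,0,-1,0,0,0.02,0,-1,0,0,0.01,0,-1,-0.004,0.015,0.01,0,-1,-0.003,0.015,0.02,0,0,0,0,0.035,0,1,0,0,0.035,0,1,0,0,0.035,0,1,0,0,0.035,0,1,0,0,0.035,0,1,0,0,0.035,0,1,0,0,0.026,0,1,0,0,0,0,1,0,0,0,0,1]'
python3 - <<'E'
from h import *
c=env.read_camera('top');cv2.imwrite('pics/t5.png',c['image'])
s=env.sense();print(s['position'],s['wrist_force'])
for n,l,z in(('scene','grip',.293),('top','grip',.293),('scene','plate',.045),('scene','pivot',.2)):
    c=env.read_camera(n)
    for r in env.mark_of(n,l)[:2]: print(n,l,np.round(r['position'],1),round(r['confidence'],2),np.round(onz(c,r['position'],z),4))
a=cv2.resize(c['image'][220:295,250:350],(800,600),interpolation=cv2.INTER_CUBIC);cv2.imwrite('pics/s5.png',a)
E
```

```text
time_s: 14.15
position: [0.5545, -0.0046, 0.3785]
tool_rot: [3.141, 0.0, -2.912]
wrist_force: [0.1, 0.0, 1.1]
grip_width: 0.0174
gripper_force: 0.0
[ 0.55420971 -0.00472973  0.37710366] [ 0.4755096  -0.61461528 -0.28365644]
scene grip [288.3 258.2] 0.83 [ 0.5834 -0.1435  0.293 ]
top grip [353.7 182.9] 0.83 [ 0.5927 -0.1415  0.293 ]
scene plate [359.2 157.8] 0.93 [0.6712 0.4341 0.045 ]
scene plate [313.1 263.7] 0.81 [ 0.6259 -0.015   0.045 ]
scene pivot [333.  278.8] 0.95 [ 0.6996 -0.12    0.2   ]
```

View pics/s5.png

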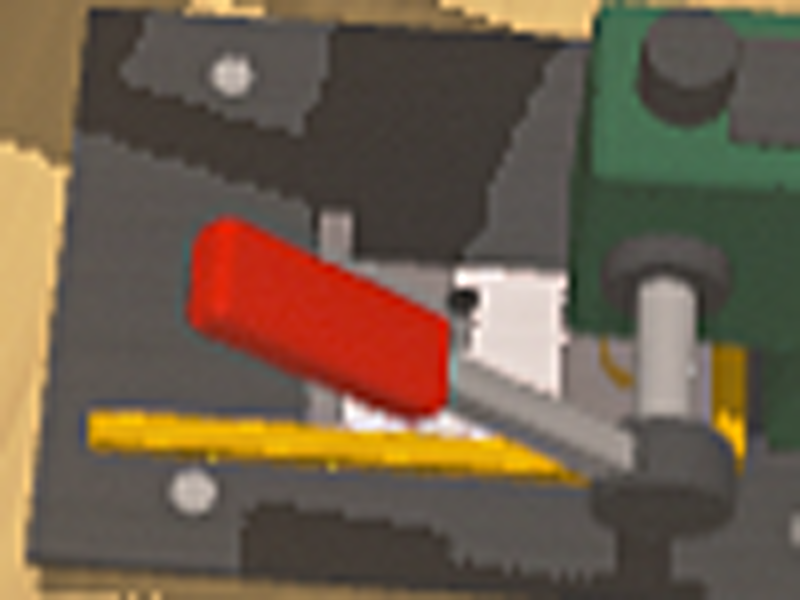

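The plate lies along the fence, and its slab meets the yellow stop near (715,370) in the crop. The lever is up. Next I move over the handle and press straight down.

```bash
python3 -m inch '[0.002,-0.024,0,0,1,0.002,-0.024,0,0,1,0.002,-0.024,0,0,1,0.002,-0.024,0,0,1,0.002,-0.024,0,0,1,0.002,-0.024,0,0,1,0,0,-0.01,0,1,0,0,-0.01,0,1,0,0,-0.01,0,1,0,0,0,0,1]' 20;  python3 -m inch '[0,0,-0.005,0,1,0,0,-0.005,0,1,0,0,-0.005,0,1,0,0,0,0,1]'
```

```text
time_s: 15.6
position: [0.566, -0.1481, 0.3464]
tool_rot: [3.139, -0.003, -2.911]
wrist_force: [0.8, 0.2, 1.2]
grip_width: 0.0004
gripper_force: 0.0
time_s: 16.0
position: [0.5666, -0.1491, 0.3333]
tool_rot: [3.141, -0.0, -2.912]
wrist_force: [-0.8, 0.4, 0.6]
grip_width: 0.0002
gripper_force: 0.2
```

```bash
python3 -m inch '[0,0,-0.005,0,1,0,0,-0.008,0,1,0,0,-0.008,0,1,0,0,-0.008,0,1,0,0,0,0,1]';  python3 -m inch '[0,0,-0.012,0,1,0,0,-0.015,0,1,0,0,-0.015,0,1,0,0,-0.015,0,1,0,0,-0.015,0,1,0,0,-0.015,0,1,0,0,-0.012,0,1,0,0,0,0,1]'
```

```text
time_s: 16.5
position: [0.5664, -0.1494, 0.3033]
tool_rot: [3.141, -0.001, -2.913]
wrist_force: [1.4, 0.3, 3.2]
grip_width: -0.0
gripper_force: 1.5
time_s: 17.3
position: [0.5642, -0.1504, 0.2046]
tool_rot: [-3.141, -0.006, -2.914]
wrist_force: [-5.2, -2.0, 6.4]
grip_width: 0.0005
gripper_force: 3.8
```

```bash
python3 -m inch '[0,0,-0.01,0,1,0,0,-0.01,0,1,0,0,-0.01,0,1,0,0,-0.008,0,1,0,0,-0.004,0,1,0,0,0,0,1]';  python3 -m inch '[0,0,-0.004,0,1,0,0,-0.003,0,1,0,0,0,0,1]';python3 -m inch '[0,0,-0.003,0,1,0,0,0,0,1]'
```

```text
time_s: 17.9
position: [0.5686, -0.1495, 0.1665]
tool_rot: [-3.139, 0.006, -2.913]
wrist_force: [1.3, 0.4, 11.1]
grip_width: 0.0
gripper_force: 4.6
time_s: 18.2
position: [0.5697, -0.1493, 0.1606]
tool_rot: [-3.138, 0.009, -2.912]
wrist_force: [2.6, 0.0, 10.4]
grip_width: 0.0003
gripper_force: 4.7
time_s: 18.4
position: [0.57, -0.1493, 0.1584]
tool_rot: [-3.138, 0.01, -2.912]
wrist_force: [2.4, 1.7, 13.4]
grip_width: 0.0009
gripper_force: 5.3
```

```bash
for k in 1; do python3 -m inch '[0,0,-0.004,0,1,0,0,0,0,1]'|grep -E 'pos|wrist';python3 -m inch '[0,0,-0.004,0,1,0,0,0,0,1]'|grep -E 'pos|wrist';python3 -m inch '[0,0,-0.004,0,1,0,0,0,0,1]'|grep -E 'pos|wrist'; done
```

```text
position: [0.5703, -0.1493, 0.1578]
wrist_force: [-1.7, 2.8, 22.7]
position: [0.5706, -0.1493, 0.1573]
wrist_force: [-5.0, 4.2, 32.8]
position: [0.5708, -0.1493, 0.1569]
wrist_force: [-10.2, 5.4, 42.1]
```

The force climbs sharply at z≈0.158, so the lever is on its stop. I'll ease off to about 28 N and hold.

```bash
python3 -m inch '[0,0,0.003,0,1,0,0,0.002,0,1,0,0,0,0,1,0,0,0,0,1,0,0,0,0,1,0,0,0,0,1,0,0,0,0,1,0,0,0,0,1,0,0,0,0,1,0,0,0,0,1,0,0,0,0,1]'
python3 - <<'E'
from h import *
c=env.read_camera('scene')
a=cv2.resize(c['image'][220:295,250:350],(800,600),interpolation=cv2.INTER_CUBIC);cv2.imwrite('pics/s6.png',a)
E
```

```text
time_s: 20.1
position: [0.5705, -0.1493, 0.1574]
tool_rot: [-3.135, 0.014, -2.912]
wrist_force: [-4.7, 4.1, 29.8]
grip_width: 0.0009
gripper_force: 14.5
```

View pics/s6.png

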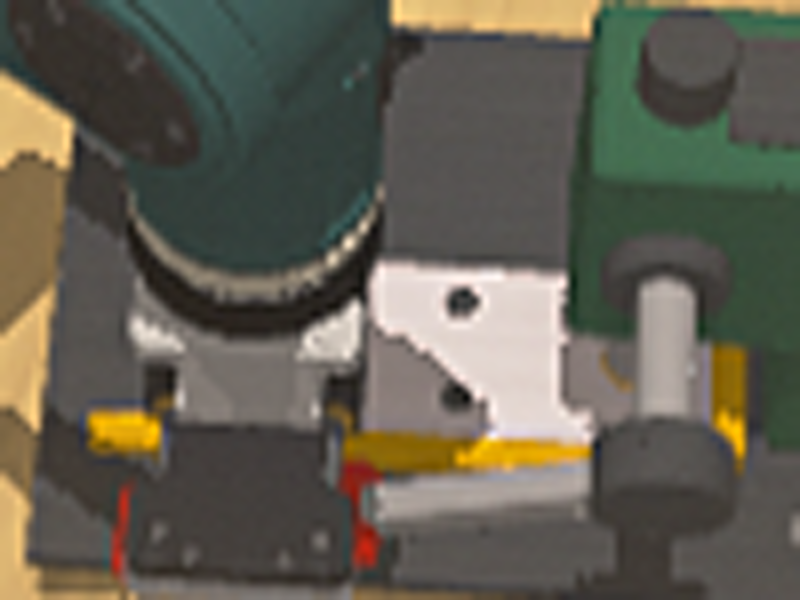

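The lever is down, with the handle under the fingers near (250,520), and the plate is still flush with fence and stop. I'll let the lever up slowly.

```bash
python3 -m inch '[0,0,0.01,0,1,0,0,0.01,0,1,0,0,0.012,0,1,0,0,0.012,0,1,0,0,0.015,0,1,0,0,0.015,0,1,0,0,0.015,0,1,0,0,0.015,0,1,0,0,0.015,0,1,0,0,0.015,0,1,0,0,0.015,0,1,0,0,0.015,0,1,0,0,0.015,0,1,0,0,0.02,0,1,0,0,0.02,0,1,0,0,0.015,0,1,0,0,0,0,1]'; python3 -m inch '[-0.03,0.01,0,0,1,-0.03,0.02,0,0,1,-0.03,0.03,0,0,1,-0.03,0.03,0,0,1,-0.03,0.03,0,0,1,0,0,0,0,1,0,0,0,0,1]'
python3 - <<'E'
from h import *
s=env.read_camera('scene');t=env.read_camera('top')
c={'scene':s,'top':t}
im=np.hstack([cv2.resize(s['image'][220:295,250:350],(400,600) if 0 else (400,300),interpolation=cv2.INTER_CUBIC),cv2.resize(t['image'][140:215,270:370],(400,300),interpolation=cv2.INTER_CUBIC)])
cv2.imwrite('pics/f7.png',im)
for n,l,z in(('scene','grip',.293),('top','grip',.293)):
    for r in env.mark_of(n,l)[:1]: print(n,l,np.round(onz(c[n],r['position'],z),4))
E
```

```text
time_s: 21.85
position: [0.567, -0.1491, 0.3827]
tool_rot: [-3.141, 0.002, -2.912]
wrist_force: [-0.2, -0.7, -0.8]
grip_width: 0.0006
gripper_force: 0.0
time_s: 22.55
position: [0.4161, -0.0288, 0.3802]
tool_rot: [3.141, -0.0, -2.911]
wrist_force: [0.4, -0.5, 0.5]
grip_width: 0.0009
gripper_force: 0.0
scene grip [ 0.5846 -0.1451  0.293 ]
top grip [ 0.5917 -0.1476  0.293 ]
```

View pics/f7.png

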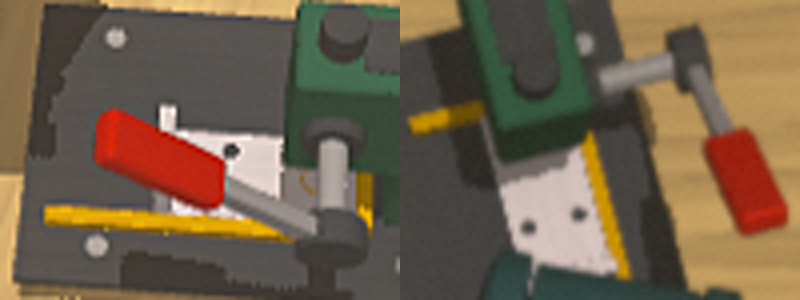

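The lever is back up at its starting position. The plate lies flush along the fence in the right-hand view, around (600,180), and meets the stop in the left-hand view, near (355,190).

```bash
python3 -c "
from station import env
print(env.close_job())"
```

```text
the job is handed in; nothing more can be done
None
```

The job is handed in: I slid the plate flush against the stop and fence, held the lever on its stop for over a second and let it come back up; the last pictures show the plate still in its corner, but I didn't measure the insert's depth, and the hand-in gave no verdict.

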